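# Switch off the vial warmer and empty its tray

## Task

The run is finished: turn the black knob on the vial warmer anticlockwise all the way to its off stop. Only then lift the steel tray off the warmer by its upright grip, tip the three spent vials out of it into the open waste box, and put the empty tray back flat in the middle of the warmer's top plate, all of it on the plate. Do not push aside or knock over the beaker and the jar standing nearby.

Things in the scene. Friction and masses are not known exactly. Their poses are not given: they have to be found in the camera images.
- warmer: Vial warmer, low white instrument fixed on the bench: 260 (x) x 180 (y) mm, 87.5 high. Origin: centre of its underside. Its front faces its -x (towards the robot): the front 85 mm is a panel rising backwards at 35 degrees, from 28 to 87.5 mm above the bench; behind it the flat aluminium top plate (175 x 180 mm) at 87.5 mm.
- plate (a point): Middle of the warmer's top plate, on its upper face, 42.5 mm behind (+x) the warmer's origin; axes as the warmer. The plate reaches 87 mm to either side in x and 90 mm in y.
- dial (a joint): Angle of the warmer's knob, rad: 0 is the off stop (fully anticlockwise, seen from outside the panel along its axis), growing clockwise up to 5.28.
- dial_grip (a point): Grip point on the knob's axis. z: knob axis, out of the panel, leaning 35 degrees from vertical towards the warmer's front. x: along the grip bar, 42 mm long (x), 14 thick (y), 32 tall; this point is 7 mm below the bar's top, 37 mm off the panel. A 44 mm disc under the bar ends 23 mm below it. White mark at the bar's -x end; off: it points to the longest tick, down left seen from the front.
- tray: Steel tray on the top plate, 180 g. Origin: underside, middle of the pan. Pan x -45 to 45 mm, 56 wide (52 inside), floor 3, walls 24 high at sides and back; at the front (-x) the floor rises 12 degrees to an open pouring lip at x = -70. Behind the back wall an upright grip: x 48 to 86, 12 thick (y), top 52 above the underside. Tipped lip down 35 to 50 degrees, the vials roll out.
- tray_grip (a point): Point in the tray's upright grip to take it at: 67 mm behind the tray's origin and 36 mm above its underside, 16 mm below the grip's top; axes as the tray.
- tray_lip (a point): Middle of the tray's pouring lip: 70 mm ahead (-x) of the tray's origin, 9 mm above its underside; axes as the tray.
- vial0: One of three spent amber glass vials with metal caps lying across the tray, 23 mm diameter, 46 mm long, 20 g. Origin: on the axis at mid-length. y axis: along the vial, cap at +y.
- vial1: One of three spent amber glass vials with metal caps lying across the tray, 23 mm diameter, 46 mm long, 20 g. Origin: on the axis at mid-length. y axis: along the vial, cap at +y.
- vial2: One of three spent amber glass vials with metal caps lying across the tray, 23 mm diameter, 46 mm long, 20 g. Origin: on the axis at mid-length. y axis: along the vial, cap at +y.
- waste: Waste box, white plastic, open at the top, standing firmly on the bench to one side of the warmer (the white vial rack of 100 x 170 x 54 mm is on the other side): 170 x 170 mm, 80 mm high, walls and floor 5 mm. Origin: centre of its underside.
- waste_in (a point): Centre of the waste box's inner floor, 5 mm above the bench; the inside is 160 x 160 mm, the rim 75 mm above this point.
- beaker: Glass beaker, 68 mm diameter, 85 mm high, loose bystander. Origin: centre of its underside.
- jar: Glass jar, 68 mm diameter, 80 mm high, loose bystander. Origin: centre of its underside.
Mind the look-alikes: they are no part of the job. Leave any green look-alike of the vial1 alone.

How it is judged:
By the outcome, as a careful person would: the job done as asked, in the order asked, and still so for the second after the job is handed in, with the robot touching nothing.
It also fails if it takes over 72 s, if anything falls off the work surface, if the arm or the gripper's body presses on something with over 40 N, if the wrist force passes 120 N, or if a joint passes its speed limit or range.

## Robot

A 6-joint arm with a two-finger parallel gripper is mounted at the origin on the work surface. World frame = base frame: x ahead of the robot, y to its left, z up, the work surface at z = 0. Lengths are in m, angles in rad, forces in N, time in s.
With the tool pointing down it reaches from about 0.25 to 0.725 m from the base axis. Payload 9.7 kg.
Tool frame: the origin (TCP) lies at the very end of the fingers, on their centre line; the grasp point (between the pads) lies 19 mm behind it (robot.tcp_to_grasp is the distance from the TCP to the grasp point, in m); z points along the fingers, y is the line along which they close (so a half turn about z gives the same grasp; the last joint's range is limited). The gripper opens to 85 mm and grips with 20 to 120 N. Pads are 22 mm wide; open, the fingers measure 114 mm over their backs; the gripper's body (76 mm by 85 mm) begins 54 mm behind the grasp point. The pads swing forward as they close: fully open they stand 13 mm farther back than shut.
Start: joints at [-1.292, 0.087, 0.176, 1.66, 0, 1.571], TCP at [0.151, -0.529, 0.231] pointing down, gripper open.
Joint ranges: [-3.13, 3.13], [-0.85, 1.81], [-1.15, 1.24], [-2.2, 2.28], [-1.44, 1.52], [-3.14, 3.14]. Speed limits (rad/s): [2.22, 2.22, 2.57, 3.14, 3.14, 3.14].

## Interface

Orientations are given as a unit quaternion [w, x, y, z].
In Python, from bench import robot gives the robot as it stands.
- The arm moves only by the tool carry_out, never from a script. Its argument "steps" is a list of rows, each an object with "fingers": the closure, from 0 (fully open) to 1 (shut); "dp": the shift along the tool's x, y, z in m, a list of three; "roll": the turn about the tool's z in rad. A call has 1 to 12 rows; each row shifts and turns the commanded pose from where the row before left it, along the tool's axes as they then stand; what a row does not reach is not made up. A row lasts 1/8 s, in which the tool goes at most 62.5 mm and 10.7 degrees, less where a joint would pass 70% of its speed; a pose out of reach is approached as far as the arm can. A call is refused whole if a number of a shift passes 0.0625 or a number of a turn 0.188, either way. A call with a gripper value outside its range is refused whole. The fingers move at their own pace and stop on an object; "squeeze" is the grip in N (left out, the last holds). Time passes only in rows, so rows that do not move let the fingers close. It gives the time, the measured TCP pose, the force, the opening and the grip force at its end, in the units of the state.
- robot.read_state(): the state, without advancing time (a new reading comes with each control period).
- robot.capture(name): name is "side" or "top"; returns the picture (384x512x3 uint8, red, green, blue); there is no depth.
- robot.camera_model(name): a dict with "camera_matrix" (3x3 intrinsics, pixels), "xyz" and "rotation" of the camera in the world. Camera axes: x right, y down, z forward; pixel columns grow to the right and rows downward; lengths in m; the calibration is good to about 2 mm. A picture is of the moment at which its call begins. camera_model takes no time and is no camera call.
- robot.job_done(): hands the job in; it is judged then, once.
The state is a dict: "time": time; "joint_positions": joint angles; "qvel": joint speeds; "joint_efforts": joint torques, N m; "tcp_pos": TCP position; "orientation": TCP orientation; "ft_force": force on the tool from outside, world axes, zero at the start; "moment": the same for the moment, N m; "width": finger opening in m; "finger_force": force on a finger pad.
Only numpy, scipy, OpenCV 4.12 (cv2) and the standard library are available. Lean on these libraries where they do the work, as an engineer would, in place of code of your own. Each camera call takes 0.05 s, during which the arm holds its last target. There are 200 camera calls.

## Working session

There is one attempt and no reset: what is moved stays moved. The work goes in short steps, Python scripts to look and compute and a tool call to move; the robot and the scene stay as the last step left them, time stands still between calls to the robot, and variables do not carry over. Pictures are saved under pics/ and viewed, at most 10 in all, crops included, and the job is handed in when it is done.

Besides the shell and the picture viewer there is one more tool, called after ">>>" by a JSON object that holds its "method" and its "body". carry_out: Moves the arm, as the interface text tells. Its arguments: {"type":"object","properties":{"steps":{"type":"array","items":{"type":"object","properties":{"fingers":{"type":"number"},"dp":{"type":"array","items":{"type":"number"}},"roll":{"type":"number"}}}},"squeeze":{"type":"number"}},"required":["steps"]}

```bash
mkdir -p pics; ls; python3 - <<'E'
from bench import robot
import cv2
for n in("top","side"):
    cv2.imwrite(f"pics/{n}0.png",cv2.resize(robot.capture(n)[:,:,::-1],(800,600),interpolation=cv2.INTER_CUBIC))
    print(n,robot.camera_model(n))
s=robot.read_state();print(s["tcp_pos"],s["orientation"],s["time"],s["width"])
E
```

```text
pics
top {'camera_matrix': array([[395.19456235,   0.        , 253.63690774],
       [  0.        , 395.19456235, 195.8861875 ],
       [  0.        ,   0.        ,   1.        ]]), 'xyz': array([0.54743445, 0.02317064, 1.10598398]), 'rotation': array([ 0.01155751, -0.69744699,  0.71618519, -0.02264711])}
side {'camera_matrix': array([[388.09604599,   0.        , 253.93506242],
       [  0.        , 388.09604599, 195.59610855],
       [  0.        ,   0.        ,   1.        ]]), 'xyz': array([ 0.56308502, -0.78053375,  0.77716295]), 'rotation': array([-0.41801533,  0.90748993, -0.04058036,  0.00885669])}
[ 0.15130442 -0.52856883  0.2306713 ] [-5.74980500e-04  9.90298424e-01  1.38955721e-01 -9.58135191e-05] 0.1 0.08550470357441288
```

View pics/top0.png

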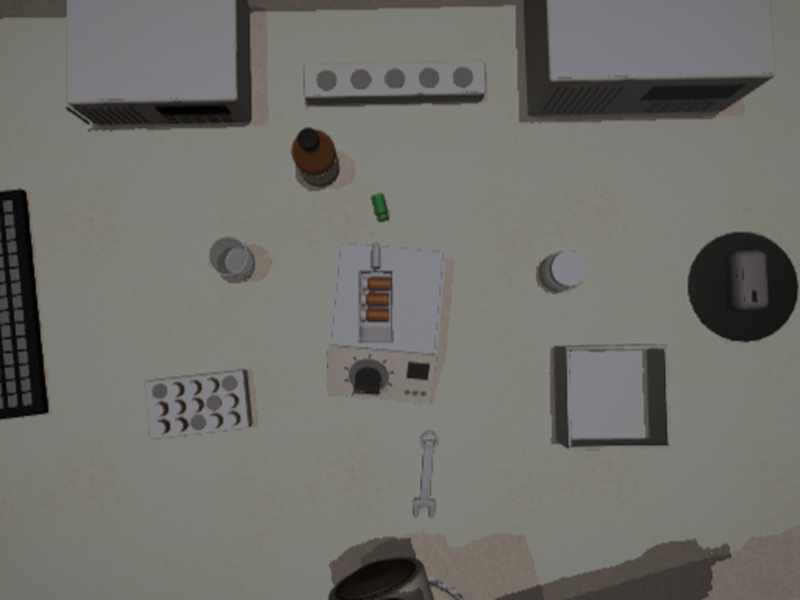

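View pics/side0.png

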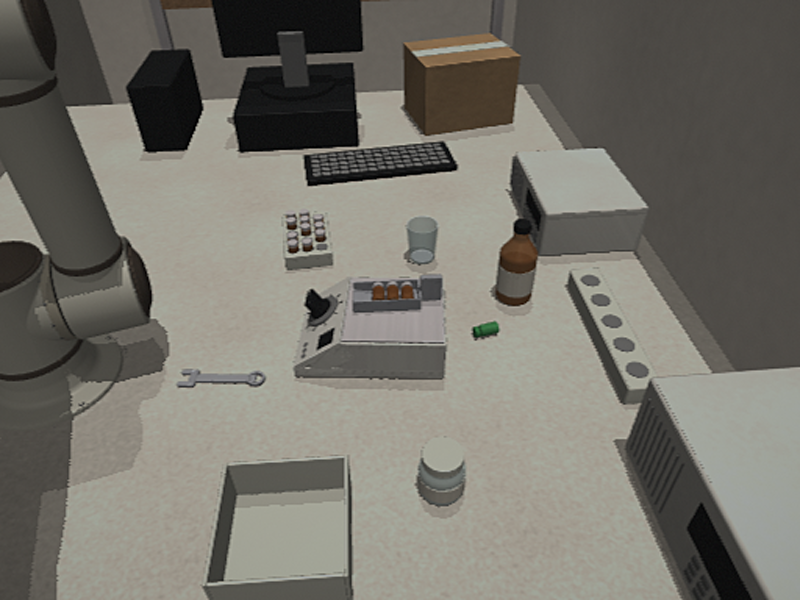

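Top view: the warmer is at about (388,322), the tray at (377,300), the grip at (377,257), the knob at (368,377), the waste box at (608,396), the jar at (562,271) and the beaker at (232,260). Next I'll enlarge the warmer in both views.

```bash
python3 - <<'E'
from bench import robot
import cv2,numpy as np
t=robot.capture("top");s=robot.capture("side")
cv2.imwrite("pics/ct.png",cv2.resize(t[150:262,200:294,::-1],None,fx=5.3,fy=5.3,interpolation=cv2.INTER_CUBIC))
cv2.imwrite("pics/cs.png",cv2.resize(s[170:245,185:290,::-1],None,fx=7.5,fy=7.5,interpolation=cv2.INTER_CUBIC))
E
```

```text
(no output)
```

View pics/ct.png

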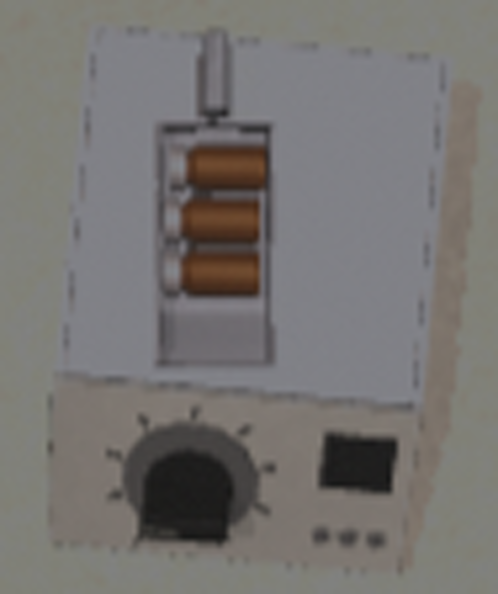

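View pics/cs.png

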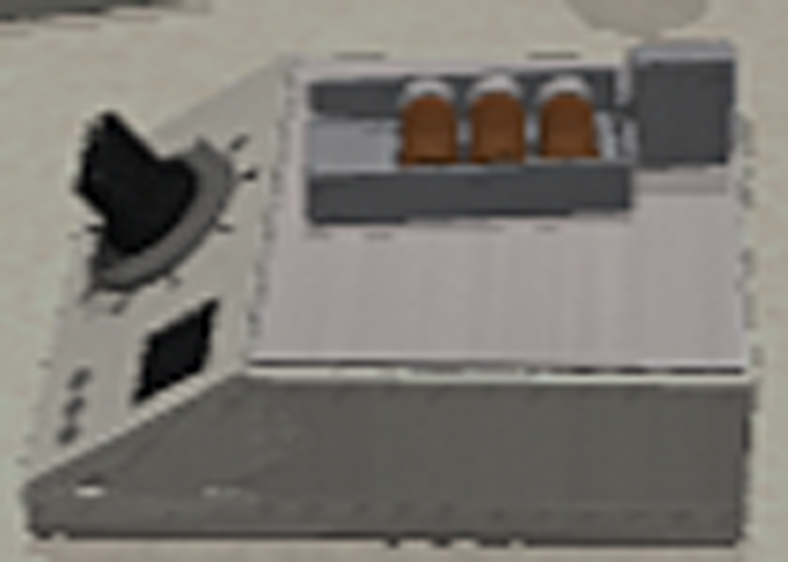

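```bash
python3 - <<'E'
from bench import robot
import cv2,numpy as np
t=robot.capture("top");s=robot.capture("side")
a=cv2.resize(t[218:256,206:256,::-1],(400,304),interpolation=cv2.INTER_CUBIC)
b=cv2.resize(s[178:216,190:240,::-1],(400,304),interpolation=cv2.INTER_CUBIC)
c=np.hstack([a,b]).astype(float)
cv2.imwrite("pics/k.png",np.clip(255*(c/255)**0.45,0,255))
E
```

```text
[ WARN:0@1.661] global loadsave.cpp:1063 imwrite_ Unsupported depth image for selected encoder is fallbacked to CV_8U.
```

View pics/k.png

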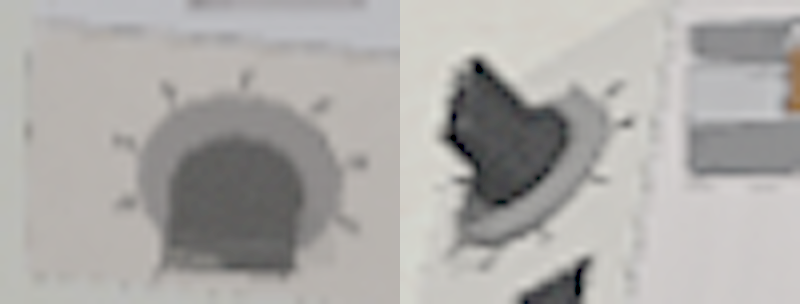

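Left half: the bar top spans (160–295, 240–270), roughly along y, with a lighter patch (the mark) at its left end around (165–225, 250). Right half: the bar is seen nearly end-on at (445–525, 60–140). I'll fit the poses and overlay the knob model.

```bash
cat > h.py <<'E'
from bench import robot
import numpy as np, cv2
from scipy.spatial.transform import Rotation as R
from scipy.optimize import least_squares
C={}
for n in("top","side"):
    m=robot.camera_model(n);C[n]=(m["camera_matrix"],m["xyz"],R.from_quat(np.roll(m["rotation"],-1)))
def proj(n,P):
    K,t,r=C[n];q=r.inv().apply(np.atleast_2d(P)-t)@K.T;return q[:,:2]/q[:,2:]
def ray(n,uv,z):
    K,t,r=C[n];d=r.apply(np.linalg.solve(K,[uv[0],uv[1],1]));return t+d*(z-t[2])/d[2]
def place(p,P): # x,y,z0,yaw
    return R.from_euler("z",p[3]).apply(np.atleast_2d(P))+p[:3]
ct=lambda u,v:(200+(u+.5)/5.3-.5,150+(v+.5)/5.3-.5)
cs=lambda u,v:(185+(u+.5)/7.5-.5,170+(v+.5)/7.5-.5)
def fit(obs,z,x0):
    f=lambda p:np.concatenate([(proj(n,place([p[0],p[1],z,p[2]],P))[0]-uv) for n,P,uv in obs])
    s=least_squares(f,x0,loss="soft_l1");return s.x,np.round(s.fun.reshape(-1,2),1)
E
cat > fit.py <<'E'
from h import *
a=.13;b=.09;h=.0875
w,r=fit([("top",(a,b,h),ct(93,28)),("top",(a,-b,h),ct(448,60)),("top",(-.045,-b,h),ct(415,405)),("top",(-.045,b,h),ct(60,375)),
 ("top",(-a,b,.028),ct(50,545)),("top",(-a,-b,.028),ct(405,572)),
 ("side",(-.045,-b,h),cs(248,362)),("side",(a,-b,h),cs(748,374)),("side",(-.045,b,h),cs(285,62)),("side",(-a,-b,.028),cs(25,490))],0,[.5,0,0])
print("warmer",w,r.tolist())
t,r=fit([("top",(.045,.028,.024),ct(157,124)),("top",(.045,-.028,.024),ct(273,124)),("top",(-.07,.028,.009),ct(155,365)),("top",(-.07,-.028,.009),ct(273,365)),
 ("top",(.086,.006,.052),ct(205,30)),("top",(.086,-.006,.052),ct(229,30)),
 ("side",(.086,-.006,.052),cs(735,58)),("side",(.048,-.006,.052),cs(635,60)),("side",(.045,-.028,.024),cs(632,172)),("side",(-.07,-.028,0.024),cs(308,172))],h,[.54,0,0])
print("tray",t,r.tolist())
s=1.5625
wb,r=fit([("top",(.085,.085,.08),(551/s,346/s)),("top",(.085,-.085,.08),(667/s,345/s)),("top",(-.085,-.085,.08),(667/s,445/s)),("top",(-.085,.085,.08),(551/s,447/s)),
 ("side",(.085,.085,.08),(348/s,457/s)),("side",(-.085,.085,.08),(229/s,461/s)),("side",(-.085,-.085,.08),(208/s,586/s)),("side",(.085,-.085,.08),(350/s,577/s))],0,[.4,-.3,0])
print("waste",wb,r.tolist())
print("jar",ray("top",(566/s,268/s),.08),"beaker",ray("top",(226/s,253/s),.085))
np.save("p.npy",np.array([w,t,wb]))
# knob: panel-frame centre (y, s up-slope), angle; bar
th=np.radians(35)
up=np.array([np.cos(th),0,np.sin(th)]);nrm=np.array([-np.sin(th),0,np.cos(th)]);base=np.array([-.13,0,.028])
def knobpt(k,P): # k: y,s,dial. P in knob frame x along bar(mark at -x)
    a=np.radians(-119)*1.0; 
    # mark dir seen from front: left=+y, up=up ; off=down-left 29deg from down; clockwise growing
    an=np.radians(119)-k[2]       # angle from up towards left(+y)
    md=np.array([0,1,0])*np.sin(an)+up*np.cos(an); x=-md; y=np.cross(nrm,x)
    P=np.atleast_2d(P);return place([w[0],w[1],0,w[2]],base+np.array([0,k[0],0])+up*k[1]+P[:,:1]*x+P[:,1:2]*y+P[:,2:]*nrm)
kt=lambda u,v:(206+(u+.5)/8-.5,218+(v+.5)/8-.5); ks=lambda u,v:(190+(u-400+.5)/8-.5,178+(v+.5)/8-.5)
T=robot.capture("top");S=robot.capture("side")
# disc ring: outer ellipse centre (242,170)-ish on panel
from_ring=ct(190,480)
def ff(k):return np.concatenate([
 proj("top",knobpt(k,(-.021,-.007,.044)))[0]-kt(160,270),proj("top",knobpt(k,(.021,-.007,.044)))[0]-kt(293,272),
 proj("top",knobpt(k,(-.021,.007,.044)))[0]-kt(165,240),proj("top",knobpt(k,(.021,.007,.044)))[0]-kt(297,243)])
def f(k):
    return np.concatenate([np.ravel([np.min([np.linalg.norm(proj("top",knobpt(k,(sx*.021,sy*.007,.044)))[0]-np.array(kt(*uv))) for sx in(-1,1) for sy in(-1,1)]) for uv in[(160,270),(293,272),(165,240),(297,243)]]),
      proj("top",knobpt(k,(0,0,0)))[0]-kt(241,172)])
best=None
for d in(.6,1.,1.4):
    q=least_squares(f,[.02,.05,d]); print("knob",q.x,q.cost)
    if best is None or q.cost<best.cost:best=q
k=best.x;np.save("k.npy",k)
print("grip pt",knobpt(k,(0,0,.037)),"bar top ends(mark,other)",knobpt(k,[(-.021,0,.044),(.021,0,.044)]).round(4))
im=[]
for n,I,o in(("top",T,(206,218)),("side",S,(190,178))):
    c=cv2.resize(I[o[1]:o[1]+38,o[0]:o[0]+50,::-1],(400,304),interpolation=cv2.INTER_CUBIC)
    c=(255*(c/255.)**.45).astype(np.uint8)
    for z,col in((.044,(0,0,255)),(.014,(0,160,255))):
        p=proj(n,knobpt(k,[(-.021,-.007,z),(.021,-.007,z),(.021,.007,z),(-.021,.007,z)]));cv2.polylines(c,[np.int32((p-o+.5)*8)],True,col,1)
    an=np.linspace(0,6.28,30);p=proj(n,knobpt(k,np.c_[.022*np.cos(an),.022*np.sin(an),0*an+.014]));cv2.polylines(c,[np.int32((p-o+.5)*8)],True,(0,255,0),1)
    im.append(c)
cv2.imwrite("pics/ov.png",np.hstack(im))
E
python3 fit.py
```

```text
warmer [ 0.56903122  0.02607316 -0.10746573] [[-1.4, -1.0], [0.9, -1.3], [1.9, 1.0], [-0.9, 1.0], [0.3, -0.0], [-0.4, 0.1], [-0.6, 1.1], [1.2, -0.1], [0.5, -2.0], [-0.9, -0.1]]
tray [ 0.60962422  0.04023485 -0.03741721] [[0.2, -0.3], [0.5, -0.1], [0.2, -0.2], [-0.1, 0.0], [-0.2, -0.3], [0.1, -0.2], [0.3, -0.3], [-0.5, -0.0], [-0.7, -1.6], [-0.6, 0.2]]
waste [ 0.44025577 -0.35662669 -0.024053  ] [[9.3, -1.7], [-0.1, -1.2], [1.5, 0.6], [10.4, -0.3], [1.3, -2.3], [-2.0, -0.2], [-3.3, -0.9], [-0.1, -1.2]]
jar [ 0.65330828 -0.27958759  0.08      ] beaker [0.69196439 0.2860261  0.085     ]
knob [0.02183955 0.05351228 0.45189872] 0.4555978454625664
knob [0.02183752 0.0535165  0.44557513] 0.4559422128530477
knob [0.02144042 0.05630524 0.65813245] 4.787961822649977
grip pt [[0.46460557 0.05930502 0.08900201]] bar top ends(mark,other) [[0.4619 0.0807 0.0941]
 [0.4593 0.0388 0.0954]]
```

View pics/ov.png

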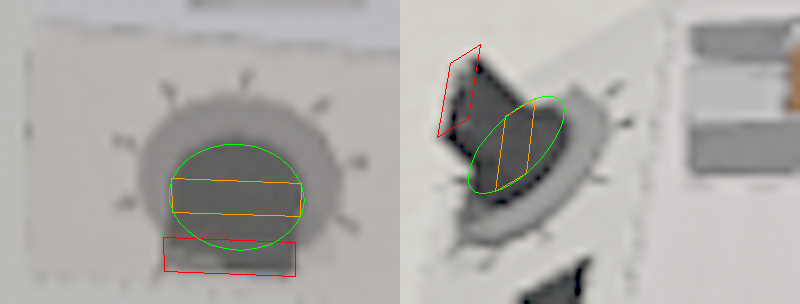

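>>> {"method": "carry_out", "body": {"steps": [{"roll":0.13,"fingers":1},{"roll":0.13,"fingers":1},{"roll":0.126,"fingers":1},{"dp":[0.02,-0.048,0],"fingers":1},{"dp":[0.02,-0.048,0],"fingers":1},{"dp":[0.02,-0.048,0],"fingers":1},{"dp":[0.02,-0.048,0],"fingers":1},{"dp":[0.02,-0.048,0],"fingers":1},{"dp":[0.02,-0.048,0],"fingers":1},{"dp":[0.02,-0.048,0],"fingers":1},{"dp":[0.02,-0.048,0],"fingers":1},{"dp":[0.02,-0.048,0],"fingers":1}]}}

```text
schema error: expected keys fingers, dp, roll
```

>>> {"method": "carry_out", "body": {"steps": [{"dp":[0,0,0],"roll":0.13,"fingers":1},{"dp":[0,0,0],"roll":0.13,"fingers":1},{"dp":[0,0,0],"roll":0.126,"fingers":1},{"dp":[0.02,-0.048,0],"roll":0,"fingers":1},{"dp":[0.02,-0.048,0],"roll":0,"fingers":1},{"dp":[0.02,-0.048,0],"roll":0,"fingers":1},{"dp":[0.02,-0.048,0],"roll":0,"fingers":1},{"dp":[0.02,-0.048,0],"roll":0,"fingers":1},{"dp":[0.02,-0.048,0],"roll":0,"fingers":1},{"dp":[0.02,-0.048,0],"roll":0,"fingers":1},{"dp":[0.02,-0.048,0],"roll":0,"fingers":1},{"dp":[0.02,-0.048,0],"roll":0,"fingers":1}]}}

```text
time: 1.9
tcp_pos: [0.3771, -0.1169, 0.2315]
orientation: [0.0, 0.999, -0.054, 0.0]
ft_force: [0.9, -0.9, 0.2]
width: 0.0
finger_force: 0.0
```

>>> {"method": "carry_out", "body": {"steps": [{"dp":[0.0231,-0.0526,0],"roll":0,"fingers":1},{"dp":[0.0231,-0.0526,0],"roll":0,"fingers":1},{"dp":[0.0231,-0.0526,0],"roll":0,"fingers":1},{"dp":[0.0231,-0.0526,0],"roll":0,"fingers":1},{"dp":[0,0,0.04],"roll":0,"fingers":1},{"dp":[0,0,0.04],"roll":0,"fingers":1},{"dp":[0,0,0.03],"roll":0,"fingers":1},{"dp":[0,0,0.014],"roll":0,"fingers":1},{"dp":[0,0,0.013],"roll":0,"fingers":1}]}}

```text
time: 3.02
tcp_pos: [0.484, 0.0132, 0.0971]
orientation: [-0.029, 1.0, -0.003, 0.0]
ft_force: [0.8, -0.4, -0.1]
width: -0.0001
finger_force: 0.0
```

```bash
python3 - <<'E'
from bench import robot
import cv2,numpy as np
t=robot.capture("top");s=robot.capture("side")
a=cv2.resize(t[190:265,190:290,::-1],(400,300),interpolation=cv2.INTER_CUBIC)
b=cv2.resize(s[160:235,170:270,::-1],(400,300),interpolation=cv2.INTER_CUBIC)
c=np.hstack([a,b])
cv2.imwrite("pics/k2.png",(255*(c/255.)**0.5).astype(np.uint8))
E
```

```text
(no output)
```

View pics/k2.png

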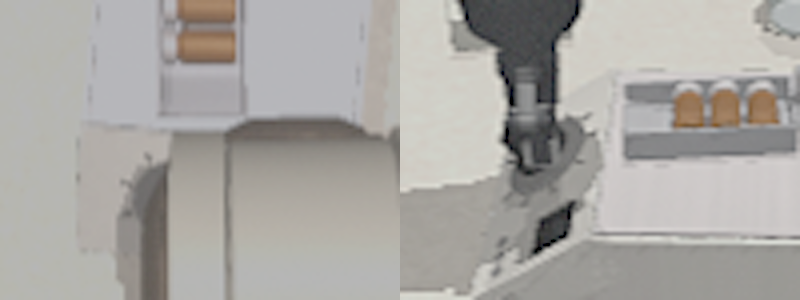

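The arm fell short in y: the finger is just right of the knob (about (535,140) in the side half), with a small tool tilt. I'll check the joints.

```bash
python3 - <<'E'
from bench import robot
from scipy.spatial.transform import Rotation as R
import numpy as np
s=robot.read_state();print(s["joint_positions"].round(3) if hasattr(s["joint_positions"],'round') else s["joint_positions"],s["qvel"],s["tcp_pos"],s["time"],s["ft_force"])
print(R.from_quat(np.roll(s["orientation"],-1)).as_matrix().round(3))
E
```

```text
[-0.007 -0.079 -0.252  1.4    0.058  3.141] [ 0.00020868 -0.00782643  0.02827736  0.02293833  0.00092998 -0.00078086] [0.48342641 0.01319375 0.09636594] 3.125 [-0.62206125 -0.61922419  0.60154457]
[[ 1.    -0.006 -0.001]
 [-0.006 -0.998  0.058]
 [-0.002 -0.058 -0.998]]
```

>>> {"method": "carry_out", "body": {"steps": [{"dp":[0,0,-0.04],"roll":0,"fingers":1},{"dp":[0,0,-0.04],"roll":-0.05,"fingers":1},{"dp":[0,0,0],"roll":-0.18,"fingers":1},{"dp":[0,0,0],"roll":-0.18,"fingers":1},{"dp":[0,0,0],"roll":-0.18,"fingers":1},{"dp":[0,0,0],"roll":-0.18,"fingers":1},{"dp":[0,0,0],"roll":-0.18,"fingers":1},{"dp":[0,0,0],"roll":-0.18,"fingers":1},{"dp":[0,0,0],"roll":-0.18,"fingers":1},{"dp":[0,0,0],"roll":-0.18,"fingers":1},{"dp":[0,0,0],"roll":-0.18,"fingers":1},{"dp":[0,0,0],"roll":-0.18,"fingers":1}]}}

```text
time: 4.62
tcp_pos: [0.4841, 0.0085, 0.1781]
orientation: [-0.017, 0.602, 0.798, 0.024]
ft_force: [0.6, 0.8, -0.6]
width: 0.0002
finger_force: 0.0
```

```bash
cat > st.py <<'E'
from bench import robot
from scipy.spatial.transform import Rotation as R
import numpy as np
s=robot.read_state();print(np.round(s["joint_positions"],3),np.round(s["tcp_pos"],4),s["time"],np.round(s["ft_force"],1),np.round(s["moment"],2),s["width"],s["finger_force"])
M=R.from_quat(np.roll(s["orientation"],-1)).as_matrix();print(M.round(3).tolist(),"yaw",np.arctan2(M[1,0],M[0,0]))
E
python3 st.py
```

```text
[-0.017 -0.085 -0.1    1.555  0.058  1.275] [0.4841 0.0085 0.1781] 4.625 [ 0.6  0.8 -0.6] [-0.05 -0.01  0.01] 0.00024432506985767443 0.0
[[-0.276, 0.961, 0.001], [0.96, 0.275, 0.058], [0.055, 0.017, -0.998]] yaw 1.8504272223573215
```

>>> {"method": "carry_out", "body": {"steps": [{"dp":[0,0.012,0],"roll":-0.17,"fingers":1},{"dp":[0,0,0],"roll":-0.17,"fingers":1},{"dp":[0,0,0],"roll":-0.17,"fingers":1},{"dp":[0,0,0],"roll":-0.17,"fingers":1},{"dp":[0,0,0],"roll":-0.17,"fingers":1},{"dp":[0,0,0],"roll":-0.17,"fingers":1},{"dp":[0,0,0],"roll":-0.165,"fingers":1},{"dp":[0,0.03,0.002],"roll":0,"fingers":1},{"dp":[0,0.03,0.002],"roll":0,"fingers":1}]}}

```text
time: 5.75
tcp_pos: [0.5025, 0.072, 0.1778]
orientation: [-0.001, 0.057, 0.998, 0.029]
ft_force: [0.1, -0.5, -0.7]
width: 0.0003
finger_force: 0.0
```

```bash
python3 st.py
```

```text
[ 0.11  -0.037 -0.054  1.545  0.058  0.224] [0.5025 0.072  0.1778] 5.75 [ 0.1 -0.5 -0.7] [-0.01 -0.01  0.03] 0.00030901741434380755 0.0
[[-0.994, 0.113, 0.001], [0.113, 0.992, 0.058], [0.005, 0.058, -0.998]] yaw 3.0282403637510162
```

>>> {"method": "carry_out", "body": {"steps": [{"dp":[0.0122,0.0043,0],"roll":0,"fingers":1},{"dp":[0,0,0.03],"roll":0,"fingers":1},{"dp":[0,0,0.025],"roll":0,"fingers":1},{"dp":[0,0,0.015],"roll":0,"fingers":1},{"dp":[0,0,0.0137],"roll":0,"fingers":1},{"dp":[0,0,0],"roll":0,"fingers":1}]}}

```text
time: 6.5
tcp_pos: [0.4899, 0.0818, 0.0928]
orientation: [-0.002, 0.056, 0.998, 0.029]
ft_force: [0.0, -0.2, 0.7]
width: -0.0
finger_force: 0.0
```

```bash
python3 - <<'E'
from bench import robot
import cv2,numpy as np
s=robot.capture("side")
b=cv2.resize(s[165:225,180:260,::-1],(640,480),interpolation=cv2.INTER_CUBIC)
cv2.imwrite("pics/k3.png",(255*(b/255.)**0.45).astype(np.uint8))
E
```

```text
(no output)
```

View pics/k3.png

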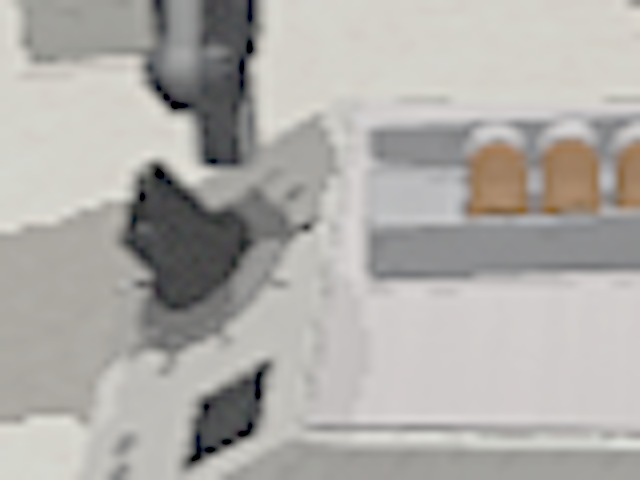

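The side crop shows the finger tip at (225,160), behind the bar (145,190) at its far, marked end. I'll push downslope in small steps.

>>> {"method": "carry_out", "body": {"steps": [{"dp":[0.0025,0,0.0017],"roll":0,"fingers":1},{"dp":[0.0025,0,0.0017],"roll":0,"fingers":1},{"dp":[0.0025,0,0.0017],"roll":0,"fingers":1},{"dp":[0.0025,0,0.0017],"roll":0,"fingers":1}]}}

```text
time: 7.05
tcp_pos: [0.4808, 0.0837, 0.0869]
orientation: [-0.001, 0.056, 0.998, 0.029]
ft_force: [3.2, 0.7, 2.2]
width: 0.0
finger_force: 2.1
```

>>> {"method": "carry_out", "body": {"steps": [{"dp":[0.0025,0,0.0017],"roll":0,"fingers":1},{"dp":[0.0016,0,0.0011],"roll":0,"fingers":1}]}}

```text
time: 7.3
tcp_pos: [0.4766, 0.0846, 0.084]
orientation: [-0.001, 0.056, 0.998, 0.03]
ft_force: [3.7, 3.8, 1.5]
width: 0.0
finger_force: 2.4
```

>>> {"method": "carry_out", "body": {"steps": [{"dp":[0.0016,0,0.0011],"roll":0,"fingers":1},{"dp":[0.0016,0,0.0011],"roll":0,"fingers":1}]}}

```text
time: 7.55
tcp_pos: [0.4731, 0.0848, 0.0816]
orientation: [-0.002, 0.056, 0.998, 0.029]
ft_force: [2.9, 2.0, 1.3]
width: 0.0004
finger_force: 2.0
```

>>> {"method": "carry_out", "body": {"steps": [{"dp":[0.0016,0,0.0011],"roll":0,"fingers":1},{"dp":[0.0016,0,0.0011],"roll":0,"fingers":1}]}}

```text
time: 7.8
tcp_pos: [0.4698, 0.0849, 0.0793]
orientation: [-0.002, 0.056, 0.998, 0.029]
ft_force: [3.4, -0.4, 2.3]
width: 0.0
finger_force: 1.7
```

>>> {"method": "carry_out", "body": {"steps": [{"dp":[0.0016,0,0.0011],"roll":0,"fingers":1},{"dp":[0.0016,0,0.0011],"roll":0,"fingers":1}]}}

```text
time: 8.05
tcp_pos: [0.4669, 0.0856, 0.0774]
orientation: [-0.002, 0.056, 0.998, 0.029]
ft_force: [4.5, 1.0, 3.4]
width: -0.0
finger_force: 2.1
```

```bash
python3 - <<'E'
from bench import robot
import cv2,numpy as np
s=robot.capture("side")
b=cv2.resize(s[165:225,180:260,::-1],(640,480),interpolation=cv2.INTER_CUBIC)
cv2.imwrite("pics/k4.png",(255*(b/255.)**0.45).astype(np.uint8))
E
```

```text
(no output)
```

View pics/k4.png

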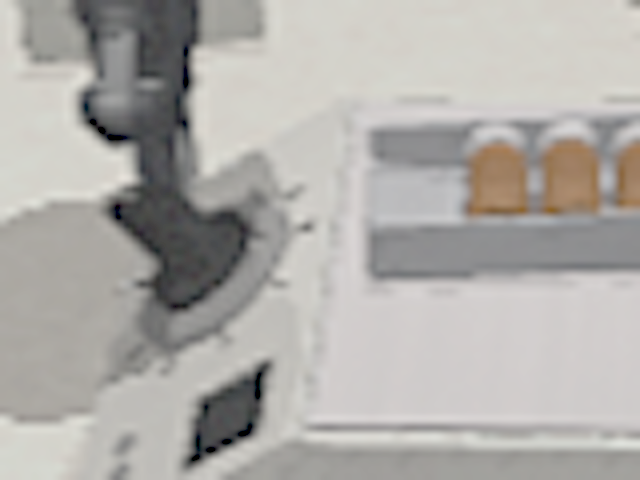

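The bar's marked end has swung downslope with the finger at (160,190). Still no stop, so I'll continue.

>>> {"method": "carry_out", "body": {"steps": [{"dp":[0.0016,0,0.0011],"roll":0,"fingers":1},{"dp":[0.0012,0,0.0008],"roll":0,"fingers":1}]}}

```text
time: 8.35
tcp_pos: [0.464, 0.0862, 0.0754]
orientation: [-0.002, 0.056, 0.998, 0.029]
ft_force: [5.8, 1.6, 4.8]
width: 0.0003
finger_force: 2.9
```

>>> {"method": "carry_out", "body": {"steps": [{"dp":[0.0012,0,0.0008],"roll":0,"fingers":1},{"dp":[0.0012,0,0.0008],"roll":0,"fingers":1}]}}

```text
time: 8.6
tcp_pos: [0.4628, 0.0869, 0.0747]
orientation: [-0.0, 0.056, 0.998, 0.03]
ft_force: [8.6, 3.7, 7.8]
width: -0.0
finger_force: 4.7
```

>>> {"method": "carry_out", "body": {"steps": [{"dp":[0.0012,0,0.0008],"roll":0,"fingers":1}]}}

```text
time: 8.72
tcp_pos: [0.4621, 0.0873, 0.0743]
orientation: [0.0, 0.056, 0.998, 0.03]
ft_force: [10.8, 5.3, 9.5]
width: 0.0
finger_force: 5.6
```

>>> {"method": "carry_out", "body": {"steps": [{"dp":[0.0016,0,0.0011],"roll":0,"fingers":1},{"dp":[0.0012,0,0.0008],"roll":0,"fingers":1}]}}

```text
time: 8.98
tcp_pos: [0.4606, 0.0881, 0.0734]
orientation: [0.002, 0.056, 0.998, 0.031]
ft_force: [12.2, 6.5, 11.9]
width: 0.0
finger_force: 7.7
```

>>> {"method": "carry_out", "body": {"steps": [{"dp":[0.0012,0,0.0008],"roll":0,"fingers":1},{"dp":[0.0008,0,0.0006],"roll":0,"fingers":1}]}}

```text
time: 9.22
tcp_pos: [0.4596, 0.0888, 0.0727]
orientation: [0.003, 0.056, 0.998, 0.031]
ft_force: [15.0, 8.7, 13.3]
width: -0.0001
finger_force: 9.0
```

>>> {"method": "carry_out", "body": {"steps": [{"dp":[-0.006,0.004,-0.004],"roll":0,"fingers":1},{"dp":[0,0,-0.04],"roll":0,"fingers":1},{"dp":[0,0,-0.05],"roll":0,"fingers":1},{"dp":[0,0.05,-0.03],"roll":0,"fingers":0},{"dp":[-0.02,0.06,0],"roll":0,"fingers":0},{"dp":[-0.02,0.055,0],"roll":0,"fingers":0}]}}

```text
time: 9.98
tcp_pos: [0.5198, 0.2433, 0.2026]
orientation: [-0.003, 0.056, 0.998, 0.028]
ft_force: [1.0, -1.0, 1.0]
width: 0.0539
finger_force: 0.0
```

```bash
cat > dial.py <<'E'
from h import *
w=np.load("p.npy")[0];k=np.load("k.npy")
th=np.radians(35);up=np.array([np.cos(th),0,np.sin(th)]);nrm=np.array([-np.sin(th),0,np.cos(th)]);base=np.array([-.13,0,.028])
def kp(an,P,ds=0,dy=0):
    md=np.array([0,1,0])*np.sin(an)+up*np.cos(an);x=-md;y=np.cross(nrm,x)
    return place([w[0],w[1],0,w[2]],base+np.array([0,k[0]+dy,0])+up*(k[1]+ds)+P[:,:1]*x+P[:,1:2]*y+P[:,2:]*nrm)
B=np.array([(a,b,c) for a in(-.021,.021) for b in(-.007,.007) for c in(.012,.044)])
t=np.linspace(0,6.28,24);D=np.array([(.022*np.cos(a),.022*np.sin(a),z) for a in t for z in(.003,.014)])
def mask(n,an,ds=0,dy=0,f=4):
    m=np.zeros((384*f,512*f),np.uint8)
    for P in(B,D):cv2.fillConvexPoly(m,cv2.convexHull(np.int32((proj(n,kp(an,P,ds,dy))+.5)*f)),255)
    return cv2.resize(m,(512,384),interpolation=cv2.INTER_AREA)/255.
def score(imgs):
    out=[]
    for d in range(60,200,4):
        e=0
        for n,I in imgs.items():
            c=proj(n,kp(0,np.array([[0,0,.025]])))[0].astype(int);sl=(slice(c[1]-14,c[1]+14),slice(c[0]-12,c[0]+12))
            g=I.mean(2);dark=np.clip((THR-g)/25+.5,0,1)
            e+=min(np.abs(mask(n,np.radians(d),ds,dy)[sl]-dark[sl]).sum() for ds in(-.002,0,.002,.004) for dy in(-.002,0,.002))
        out.append((round(e,1),d))
    return sorted(out)[:8]
THR=45
imgs={n:robot.capture(n) for n in C}
for n in C:
    c=proj(n,kp(0,np.array([[0,0,.025]])))[0].astype(int);print(n,imgs[n].mean(2)[c[1]-14:c[1]+16:2,c[0]-14:c[0]+14:2].astype(int))
for n in C:print(n,score({n:imgs[n]}))
print(score(imgs))
E
python3 dial.py; python3 st.py
```

```text
top [[113 114 115 107 109  86  76  71  79  75  94 114 115  81]
 [113 112 113  97  62  65  65  65  65  65  65  66  93 104]
 [101 113 103  63  64  64  65  58  57  63  65  65  64  90]
 [ 97  78  68  64  65  41  30  31  30  32  48  65  64  61]
 [113 113  66  65  39  29  29  29  28  30  30  40  65  65]
 [112 112  65  64  30  29  29  30  28  28  30  29  62  64]
 [111  87  66  65  29  30  29  26  28  29  28  29  61  64]
 [ 97  96  72  63  30  29  27  28  28  30  27  28  62  64]
 [111 113 111  74  56  28  28  29  30  29  29  46  64  76]
 [111 112 111 112  68  27  27  29  29  32  51  63  75 111]
 [111 112 111  90  68  26  30  28  29  76  92  70 112 111]
 [112 111 113  94  67  29  65  36  97 113 110  97 109 113]
 [133 130 123 121 108  53  48  97 107 118 116 113 111 111]
 [136 135 131 127 127 127 107 120 126 127 128 125 122 119]
 [137 136 135 131 128 126 124 125 128 123 124 127 127 123]]
side [[102 101  98  96 100  99  99  96  98  97  94  87 181  97]
 [ 99  99 100  97  93  91  83 164 168 128 165 157  89  93]
 [ 98  94  88 140 167 166 164 163 164 161 164 125 161 127]
 [169 166 167 163 162 161 16
[... 823 characters left out ...]
60.7), 168), (np.float64(60.8), 144), (np.float64(64.1), 140)]
side [(np.float64(51.0), 140), (np.float64(51.6), 144), (np.float64(52.1), 136), (np.float64(55.8), 148), (np.float64(57.2), 132), (np.float64(60.0), 108), (np.float64(60.7), 112), (np.float64(62.2), 116)]
[(np.float64(112.4), 144), (np.float64(114.7), 148), (np.float64(115.1), 140), (np.float64(119.1), 136), (np.float64(119.9), 152), (np.float64(124.0), 156), (np.float64(126.9), 132), (np.float64(133.0), 160)]
[0.414 0.119 0.149 1.583 0.054 0.524] [0.5203 0.2455 0.1998] 10.075 [-1.1 -1.4 -0.6] [-0.08  0.04 -0.02] 0.0692538777787904 0.0
[[-0.994, 0.109, -0.005], [0.109, 0.992, 0.057], [0.012, 0.056, -0.998]] yaw 3.032530369008949
```

```bash
sed -i '/^THR=45/,$d' dial.py; cat > dial2.py <<'E'
from dial import *
from scipy.optimize import differential_evolution as DE
imgs={n:robot.capture(n).mean(2) for n in C}
sl={}
for n in C:
    c=proj(n,kp(0,np.array([[0,0,.025]])))[0].astype(int);sl[n]=(slice(c[1]-13,c[1]+16),slice(c[0]-13,c[0]+13))
def mk(n,an,du,dv,f=4):
    m=np.zeros((384*f,512*f),np.uint8)
    for P in(B,D):cv2.fillConvexPoly(m,cv2.convexHull(np.int32(np.round((proj(n,kp(an,P))+.5+[du,dv])*f))),255)
    return cv2.resize(m,(512,384),interpolation=cv2.INTER_AREA)[sl[n]]/255.
lim={"top":(29,62),"side":(17,75)}
def err(n,p):
    a,b=lim[n];d=np.clip((b-imgs[n][sl[n]])/(b-a),0,1);return np.abs(mk(n,*p)-d).sum()
for n in C:
    r=DE(lambda p:err(n,p),[(1.7,3.2),(-3,3),(-3,3)],seed=1,maxiter=25,popsize=10,polish=False)
    print(n,np.degrees(r.x[0]),r.x[1:],r.fun,[round(min(err(n,(np.radians(a),r.x[1]+i,r.x[2]+j)) for i in(-.5,0,.5) for j in(-.5,0,.5)),1) for a in range(130,176,5)])
E
python3 dial2.py
```

```text
top 157.97832511078505 [-0.40894222  0.80407495] 55.761140819964346 [np.float64(76.6), np.float64(69.7), np.float64(68.4), np.float64(64.0), np.float64(61.1), np.float64(59.2), np.float64(59.0), np.float64(59.7), np.float64(64.8), np.float64(68.0)]
side 138.50585614333872 [-1.48949673 -0.04212437] 57.642258282623395 [np.float64(63.7), np.float64(61.3), np.float64(59.7), np.float64(65.1), np.float64(71.4), np.float64(77.2), np.float64(85.6), np.float64(88.3), np.float64(95.7), np.float64(98.4)]
```

```bash
cat > pic.py <<'E'
from dial import *
rows=[]
for n in C:
    I=robot.capture(n);c=proj(n,kp(0,np.array([[0,0,.025]])))[0].astype(int);o=c-[20,15]
    a=cv2.resize(I[o[1]:o[1]+30,o[0]:o[0]+40,::-1],(400,300),interpolation=cv2.INTER_CUBIC);a=(255*(a/255.)**.45).astype(np.uint8);b=a.copy()
    for an,col in((151,(0,0,255)),(138,(0,200,255))):
        for z in(.044,):
            P=np.array([(-.021,-.007,z),(.021,-.007,z),(.021,.007,z),(-.021,.007,z)]);cv2.polylines(b,[np.int32((proj(n,kp(np.radians(an),P))-o+.5)*10)],True,col,1)
    p=proj(n,kp(np.radians(151),np.array([(-.028,0,0),(-.042,0,0)])));cv2.line(b,*[tuple(map(int,(q-o+.5)*10)) for q in p],(0,255,0),1)
    rows.append(np.hstack([a,b]))
cv2.imwrite("pics/k5.png",np.vstack(rows))
E
python3 pic.py
```

```text
(no output)
```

View pics/k5.png

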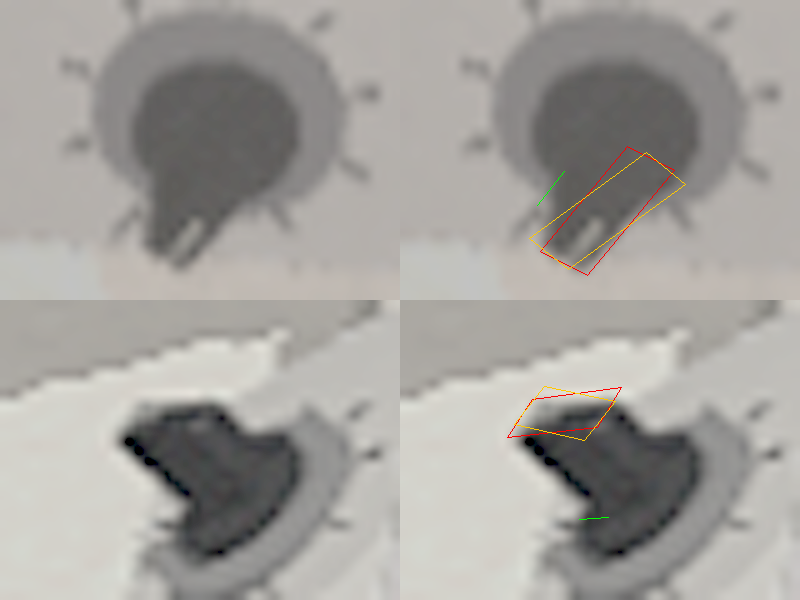

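Picture: the white mark (190,240) points down-left parallel to the longest tick at (125,220), and the outline drawn for "off" lies parallel to the bar. With the stop felt at about 20 N, I take the knob as off. Next is the tray.

>>> {"method": "carry_out", "body": {"squeeze": 100, "steps": [{"dp":[0,0,-0.01],"roll":-0.072,"fingers":0},{"dp":[-0.0328,-0.0403,-0.0025],"roll":0,"fingers":0},{"dp":[-0.0328,-0.0403,-0.0025],"roll":0,"fingers":0},{"dp":[-0.0328,-0.0403,-0.0025],"roll":0,"fingers":0},{"dp":[-0.0328,-0.0403,-0.0025],"roll":0,"fingers":0},{"dp":[-0.0328,-0.0403,-0.0025],"roll":0,"fingers":0},{"dp":[0,0,0],"roll":0,"fingers":0}]}}

```text
time: 11.15
tcp_pos: [0.6761, 0.0285, 0.2122]
orientation: [-0.002, 0.023, 0.999, 0.029]
ft_force: [-0.7, 0.3, 1.1]
width: 0.0853
finger_force: 0.0
```

```bash
python3 st.py
```

```text
[0.018 0.405 0.519 1.686 0.058 0.064] [0.6761 0.0285 0.2122] 11.15 [-0.7  0.3  1.1] [-0.07  0.03 -0.02] 0.08530842140297246 0.0
[[-0.999, 0.046, -0.002], [0.046, 0.997, 0.057], [0.004, 0.057, -0.998]] yaw 3.0957419963058026
```

>>> {"method": "carry_out", "body": {"steps": [{"dp":[-0.0005,0.0042,0.02],"roll":-0.008,"fingers":0},{"dp":[0,0,0.03],"roll":0,"fingers":0},{"dp":[0,0,0.03],"roll":0,"fingers":0},{"dp":[0,0,0.018],"roll":0,"fingers":0},{"dp":[0,0,0.01],"roll":0,"fingers":0},{"dp":[0,0,0],"roll":0,"fingers":0.3},{"dp":[0,0,0],"roll":0,"fingers":0.6}]}}

```text
time: 12.02
tcp_pos: [0.6768, 0.0434, 0.1069]
orientation: [0.0, 0.016, 0.999, 0.029]
ft_force: [-0.0, -0.1, 0.8]
width: 0.0513
finger_force: 0.0
```

>>> {"method": "carry_out", "body": {"steps": [{"dp":[0,0,0],"roll":0,"fingers":1},{"dp":[0,0,0],"roll":0,"fingers":1},{"dp":[0,0,0],"roll":0,"fingers":1},{"dp":[0,0,0],"roll":0,"fingers":1}]}}

```text
time: 12.52
tcp_pos: [0.6772, 0.0426, 0.1073]
orientation: [0.001, 0.016, 0.999, 0.028]
ft_force: [0.5, -3.8, 8.5]
width: 0.0111
finger_force: 97.4
```

```bash
python3 st.py
```

```text
[0.039 0.382 0.286 1.47  0.056 0.072] [0.6772 0.0426 0.1073] 12.525 [ 0.5 -3.8  8.5] [-1.09  0.25  0.17] 0.011126871151587005 97.35395908355713
[[-0.999, 0.033, 0.002], [0.033, 0.998, 0.057], [-0.001, 0.057, -0.998]] yaw 3.1086005436645707
```

>>> {"method": "carry_out", "body": {"steps": [{"dp":[0,0,-0.01],"roll":0,"fingers":1},{"dp":[0,0,-0.02],"roll":0,"fingers":1},{"dp":[0,0,-0.03],"roll":0,"fingers":1},{"dp":[0,0,-0.03],"roll":0,"fingers":1},{"dp":[0,0,-0.02],"roll":0,"fingers":1},{"dp":[0,0,0],"roll":0,"fingers":1}]}}

```text
time: 13.28
tcp_pos: [0.677, 0.0371, 0.2171]
orientation: [0.001, 0.016, 0.999, 0.029]
ft_force: [-0.2, -0.6, -2.5]
width: 0.0104
finger_force: 97.1
```

```bash
python3 st.py; cat > tr.py <<'E'
# project tray keypoints given grip state; report amber pixel centroids at expected vial places
from h import *
import sys
I={n:robot.capture(n).astype(int) for n in C}
for n in C:
    r,g,b=[I[n][...,i] for i in range(3)]
    m=((r-b>40)&(r>60)).astype(np.uint8)
    k,l,st,c=cv2.connectedComponentsWithStats(m)
    print(n,[(c[i].round(1).tolist(),int(st[i,4])) for i in range(1,k) if st[i,4]>8])
E
python3 tr.py
```

```text
[0.03  0.406 0.53  1.691 0.058 0.063] [0.677  0.0371 0.2171] 13.275 [-0.2 -0.6 -2.5] [-0.03 -0.15 -0.04] 0.010370488787143603 97.08461880683899
[[-0.999, 0.032, 0.002], [0.033, 0.998, 0.058], [-0.0, 0.058, -0.998]] yaw 3.1090549355689574
top [([189.8, 97.3], 47)]
side [([312.8, 24.0], 43), ([319.1, 33.7], 137), ([240.0, 154.9], 57), ([249.8, 154.2], 59), ([259.9, 154.2], 58), ([332.2, 160.6], 297)]
```

>>> {"method": "carry_out", "body": {"steps": [{"dp":[0.005,-0.0123,-0.0007],"roll":0,"fingers":1},{"dp":[0.01,-0.0246,-0.0014],"roll":0,"fingers":1},{"dp":[0.0126,-0.0307,-0.0018],"roll":0,"fingers":1},{"dp":[0.0126,-0.0307,-0.0018],"roll":0,"fingers":1},{"dp":[0.0126,-0.0307,-0.0018],"roll":0,"fingers":1},{"dp":[0.0126,-0.0307,-0.0018],"roll":0,"fingers":1},{"dp":[0.0126,-0.0307,-0.0018],"roll":0,"fingers":1},{"dp":[0.0126,-0.0307,-0.0018],"roll":0,"fingers":1},{"dp":[0.0126,-0.0307,-0.0018],"roll":0,"fingers":1},{"dp":[0.0126,-0.0307,-0.0018],"roll":0,"fingers":1},{"dp":[0.0126,-0.0307,-0.0018],"roll":0,"fingers":1},{"dp":[0.0126,-0.0307,-0.0018],"roll":0,"fingers":1}]}}

```text
time: 14.88
tcp_pos: [0.5222, -0.3046, 0.2158]
orientation: [-0.001, 0.017, 0.999, 0.029]
ft_force: [0.6, 0.3, -3.1]
width: 0.0109
finger_force: 97.1
```

>>> {"method": "carry_out", "body": {"steps": [{"dp":[0.0126,-0.0307,-0.0018],"roll":0,"fingers":1},{"dp":[0.0075,-0.018,-0.001],"roll":0,"fingers":1},{"dp":[0.0025,-0.006,-0.0004],"roll":0,"fingers":1},{"dp":[0,0,0],"roll":0,"fingers":1}]}}

```text
time: 15.38
tcp_pos: [0.4998, -0.3566, 0.2159]
orientation: [-0.001, 0.016, 0.999, 0.029]
ft_force: [-0.5, 0.6, -2.6]
width: 0.0107
finger_force: 97.2
```

```bash
python3 st.py; python3 tr.py
```

```text
[-0.641  0.278  0.364  1.692  0.047 -0.609] [ 0.4998 -0.3566  0.2159] 15.375 [-0.5  0.6 -2.6] [-0.06 -0.14  0.02] 0.01072188039487766 97.20167398452759
[[-0.999, 0.033, -0.0], [0.033, 0.998, 0.058], [0.002, 0.058, -0.998]] yaw 3.1087616092056916
top [([201.5, 97.9], 257), ([421.4, 252.5], 117), ([420.7, 264.5], 115), ([421.1, 275.4], 114)]
side [([288.2, 26.5], 324), ([298.6, 35.9], 427), ([332.2, 160.4], 316), ([335.3, 173.1], 16), ([163.4, 288.5], 202), ([178.0, 288.7], 207), ([148.9, 289.7], 208)]
```

>>> {"method": "carry_out", "body": {"steps": [{"dp":[0,-0.001,0.01],"roll":0,"fingers":1},{"dp":[0,-0.001,0.02],"roll":0,"fingers":1},{"dp":[0,-0.001,0.02],"roll":0,"fingers":1},{"dp":[0,-0.001,0.02],"roll":0,"fingers":1},{"dp":[0,-0.001,0.01],"roll":0,"fingers":1},{"dp":[0,0,0],"roll":0,"fingers":1}]}}

```text
time: 16.23
tcp_pos: [0.4996, -0.3565, 0.135]
orientation: [-0.001, 0.016, 0.999, 0.029]
ft_force: [0.6, 0.2, -2.6]
width: 0.0107
finger_force: 97.2
```

>>> {"method": "carry_out", "body": {"squeeze": 20, "steps": [{"dp":[0,0,0],"roll":0,"fingers":1},{"dp":[0,0,0],"roll":0,"fingers":1},{"dp":[0,0,0],"roll":0,"fingers":1},{"dp":[0,0,0],"roll":0,"fingers":1}]}}

```text
time: 16.73
tcp_pos: [0.4998, -0.3571, 0.136]
orientation: [-0.001, 0.016, 0.999, 0.029]
ft_force: [0.5, -0.1, -2.4]
width: 0.0112
finger_force: 97.2
```

```bash
python3 st.py; python3 tr.py
```

```text
[-0.642  0.263  0.191  1.534  0.046 -0.61 ] [ 0.4998 -0.3571  0.136 ] 16.725 [ 0.5 -0.1 -2.4] [-0.05 -0.21  0.02] 0.011221236747677464 97.19473600387573
[[-0.999, 0.033, -0.0], [0.033, 0.998, 0.058], [0.002, 0.058, -0.998]] yaw 3.109034697788422
top [([201.2, 98.2], 301), ([407.2, 249.5], 104), ([406.5, 260.0], 96), ([407.1, 270.5], 105)]
side [([288.1, 26.5], 323), ([298.7, 35.9], 425), ([332.2, 160.5], 306), ([335.5, 173.3], 10), ([156.7, 315.9], 185), ([170.2, 314.9], 185), ([183.9, 314.9], 187)]
```

>>> {"method": "carry_out", "body": {"squeeze": 20, "steps": [{"dp":[0,0,0],"roll":0,"fingers":0.95},{"dp":[0,0,0],"roll":0,"fingers":0.95},{"dp":[0,0,0],"roll":0,"fingers":0.95}]}}

```text
time: 17.2
tcp_pos: [0.4997, -0.357, 0.1358]
orientation: [-0.001, 0.016, 0.999, 0.029]
ft_force: [0.4, 0.4, -2.2]
width: 0.0108
finger_force: 97.2
```

```bash
python3 st.py; python3 tr.py
```

```text
[-0.642  0.263  0.191  1.534  0.046 -0.61 ] [ 0.4997 -0.357   0.1358] 17.2 [ 0.4  0.4 -2.2] [-0.06 -0.18  0.  ] 0.01083728798369377 97.16085433959961
[[-0.999, 0.033, -0.001], [0.033, 0.998, 0.058], [0.002, 0.058, -0.998]] yaw 3.1090602812096737
top [([201.1, 98.3], 301), ([407.0, 249.5], 104), ([406.4, 260.0], 97), ([407.0, 270.5], 104)]
side [([288.1, 26.5], 323), ([298.7, 35.9], 426), ([332.2, 160.4], 309), ([156.7, 316.0], 187), ([170.2, 314.9], 185), ([183.9, 314.9], 187)]
```

>>> {"method": "carry_out", "body": {"squeeze": 20, "steps": [{"dp":[0,0,0],"roll":0,"fingers":0.88},{"dp":[0,0,0],"roll":0,"fingers":0.88}]}}

```text
time: 17.55
tcp_pos: [0.4997, -0.357, 0.1358]
orientation: [-0.001, 0.016, 0.999, 0.029]
ft_force: [0.6, -0.4, -2.2]
width: 0.0109
finger_force: 97.2
```

>>> {"method": "carry_out", "body": {"squeeze": 20, "steps": [{"dp":[0,0,0],"roll":0,"fingers":0.87},{"dp":[0,0,0],"roll":0,"fingers":1}]}}

```text
time: 17.8
tcp_pos: [0.4997, -0.3571, 0.1358]
orientation: [-0.001, 0.016, 0.999, 0.029]
ft_force: [0.2, -0.1, -3.0]
width: 0.0111
finger_force: 50.8
```

>>> {"method": "carry_out", "body": {"squeeze": 20, "steps": [{"dp":[0,0,0],"roll":0,"fingers":1},{"dp":[0,0,0],"roll":0,"fingers":1}]}}

```text
time: 18.05
tcp_pos: [0.4997, -0.357, 0.1358]
orientation: [-0.001, 0.016, 0.999, 0.029]
ft_force: [-0.0, 0.1, -2.6]
width: 0.0114
finger_force: 50.9
```

```bash
python3 st.py; python3 tr.py
```

```text
[-0.642  0.263  0.191  1.534  0.046 -0.61 ] [ 0.4997 -0.357   0.1358] 18.05 [-0.   0.1 -2.6] [-0.13 -0.13  0.  ] 0.011375738225038921 50.85196316242218
[[-0.999, 0.033, -0.001], [0.032, 0.998, 0.058], [0.002, 0.058, -0.998]] yaw 3.1090970807191294
top [([201.2, 98.3], 301), ([407.0, 249.5], 104), ([406.3, 260.0], 95), ([406.8, 270.5], 101)]
side [([288.1, 26.5], 323), ([298.7, 36.0], 424), ([332.2, 160.4], 307), ([334.0, 173.7], 9), ([156.7, 315.9], 186), ([170.2, 314.8], 188), ([183.9, 314.9], 186)]
```

>>> {"method": "carry_out", "body": {"squeeze": 20, "steps": [{"dp":[0,0,0],"roll":0,"fingers":0.867},{"dp":[0,0,0],"roll":0,"fingers":1},{"dp":[0,0,0],"roll":0,"fingers":1}]}}

```text
time: 18.52
tcp_pos: [0.4997, -0.357, 0.1358]
orientation: [-0.001, 0.016, 0.999, 0.029]
ft_force: [0.8, -0.3, -3.3]
width: 0.011
finger_force: 36.4
```

>>> {"method": "carry_out", "body": {"squeeze": 20, "steps": [{"dp":[0,0,0],"roll":0,"fingers":0.865},{"dp":[0,0,0],"roll":0,"fingers":1},{"dp":[0,0,0],"roll":0,"fingers":1}]}}

```text
time: 18.9
tcp_pos: [0.4997, -0.357, 0.1358]
orientation: [-0.001, 0.016, 0.999, 0.029]
ft_force: [0.4, -0.9, -2.7]
width: 0.0113
finger_force: 26.8
```

```bash
python3 st.py; python3 tr.py
```

```text
[-0.642  0.263  0.191  1.534  0.046 -0.61 ] [ 0.4997 -0.357   0.1358] 18.9 [ 0.4 -0.9 -2.7] [-0.09 -0.12  0.01] 0.011323525643169647 26.752209663391113
[[-0.999, 0.033, -0.001], [0.032, 0.998, 0.058], [0.002, 0.058, -0.998]] yaw 3.109093936141268
top [([201.1, 98.4], 304), ([406.8, 249.6], 100), ([406.3, 260.0], 95), ([406.6, 270.5], 103)]
side [([288.1, 26.5], 322), ([298.7, 35.9], 425), ([332.2, 160.5], 306), ([170.2, 314.6], 191), ([156.7, 315.6], 185), ([183.9, 314.9], 188)]
```

>>> {"method": "carry_out", "body": {"squeeze": 20, "steps": [{"dp":[0,0,0],"roll":0,"fingers":0.863},{"dp":[0,0,0],"roll":0,"fingers":0.863}]}}

```text
time: 19.25
tcp_pos: [0.4997, -0.3571, 0.1358]
orientation: [-0.001, 0.016, 0.999, 0.029]
ft_force: [-0.0, 0.3, -3.3]
width: 0.0116
finger_force: 16.8
```

```bash
python3 tr.py
```

```text
top [([201.2, 98.4], 302), ([406.8, 249.6], 99), ([406.3, 260.0], 95), ([406.5, 270.5], 103)]
side [([288.1, 26.5], 322), ([298.7, 35.9], 425), ([332.2, 160.5], 310), ([170.3, 314.5], 187), ([156.7, 315.6], 186), ([183.9, 314.9], 187)]
```

>>> {"method": "carry_out", "body": {"steps": [{"dp":[0,0,0],"roll":0,"fingers":0.862},{"dp":[0,0,0],"roll":0,"fingers":0.862}]}}

```text
time: 19.6
tcp_pos: [0.4997, -0.357, 0.1358]
orientation: [-0.001, 0.016, 0.999, 0.029]
ft_force: [-0.3, -0.1, -3.0]
width: 0.0117
finger_force: 11.9
```

```bash
python3 tr.py
```

```text
top [([201.2, 98.3], 299), ([406.8, 249.6], 100), ([406.2, 260.0], 93), ([406.3, 270.5], 106)]
side [([288.1, 26.5], 323), ([298.7, 35.9], 425), ([332.2, 160.5], 307), ([335.8, 173.1], 12), ([170.3, 314.5], 188), ([156.8, 315.7], 183), ([183.9, 314.9], 187)]
```

>>> {"method": "carry_out", "body": {"steps": [{"dp":[0,0,0],"roll":0,"fingers":0.861},{"dp":[0,0,0],"roll":0,"fingers":0.861}]}}

```text
time: 19.95
tcp_pos: [0.4997, -0.3571, 0.1358]
orientation: [-0.001, 0.016, 0.999, 0.029]
ft_force: [-0.4, 0.6, -2.5]
width: 0.0118
finger_force: 6.8
```

```bash
python3 tr.py
```

```text
top [([201.1, 98.2], 297), ([396.6, 247.0], 86), ([391.9, 258.5], 170)]
side [([288.2, 26.5], 324), ([298.7, 35.9], 425), ([332.2, 160.5], 314), ([179.1, 341.3], 448)]
```

>>> {"method": "carry_out", "body": {"steps": [{"dp":[0,0,0],"roll":0,"fingers":0.861},{"dp":[0,0,0],"roll":0,"fingers":0.861}]}}

```text
time: 20.3
tcp_pos: [0.4997, -0.3571, 0.1358]
orientation: [-0.001, 0.016, 0.999, 0.029]
ft_force: [0.3, -0.7, -2.7]
width: 0.012
finger_force: 6.7
```

```bash
python3 tr.py; cat > box.py <<'E'
from h import *
# bottom-of-box positions for amber blobs in both views
s=np.load("p.npy")[2];print("box",s)
for n,z in(("top",.017),("side",.017)):
    I=robot.capture(n).astype(int);m=((I[...,0]-I[...,2]>40)&(I[...,0]>60)).astype(np.uint8)
    k,l,st,c=cv2.connectedComponentsWithStats(m)
    for i in range(1,k):
        if st[i,4]>8 and (c[i][0]>350 if n=="top" else c[i][1]>240):print(n,c[i].round(1),st[i,4],ray(n,c[i],z).round(3),ray(n,c[i],.1).round(3))
E
python3 box.py; python3 st.py
```

```text
top [([201.3, 98.3], 295), ([388.1, 249.9], 166), ([386.3, 271.9], 85)]
side [([288.1, 26.5], 323), ([298.7, 35.9], 426), ([332.3, 160.5], 309), ([186.1, 341.8], 304), ([157.1, 342.6], 159)]
box [ 0.44025577 -0.35662669 -0.024053  ]
top [388.1 249.9] 167 [ 0.441 -0.361  0.017] [ 0.449 -0.332  0.1  ]
top [386.1 273.2] 84 [ 0.378 -0.353  0.017] [ 0.391 -0.324  0.1  ]
side [186.1 341.8] 303 [ 0.442 -0.35   0.017] [ 0.455 -0.397  0.1  ]
side [156.1 342.4] 156 [ 0.379 -0.346  0.017] [ 0.399 -0.393  0.1  ]
[-0.642  0.263  0.191  1.534  0.046 -0.61 ] [ 0.4997 -0.357   0.1358] 20.5 [-0.1  0.4 -1.9] [-0.12 -0.03  0.02] 0.01214678328108851 6.725783720612526
[[-0.999, 0.033, -0.001], [0.033, 0.998, 0.058], [0.002, 0.058, -0.998]] yaw 3.109085326241377
```

All three vials lie on the box floor: two at x≈0.441 and one at x≈0.378, with both views agreeing. I'll tighten the grip and lift.

>>> {"method": "carry_out", "body": {"squeeze": 40, "steps": [{"dp":[0,0,0],"roll":0,"fingers":0.9},{"dp":[0,0,0],"roll":0,"fingers":1},{"dp":[0,0,0],"roll":0,"fingers":1}]}}

```text
time: 20.88
tcp_pos: [0.4997, -0.357, 0.1358]
orientation: [-0.001, 0.016, 0.999, 0.029]
ft_force: [-0.2, -0.5, -2.7]
width: 0.0115
finger_force: 41.4
```

>>> {"method": "carry_out", "body": {"steps": [{"dp":[0,0,-0.01],"roll":0,"fingers":1},{"dp":[0,0,-0.03],"roll":0,"fingers":1},{"dp":[0,0,-0.04],"roll":0,"fingers":1},{"dp":[0,0,-0.04],"roll":0,"fingers":1},{"dp":[0,0,-0.02],"roll":0,"fingers":1},{"dp":[0,0,0],"roll":0,"fingers":1}]}}

```text
time: 21.62
tcp_pos: [0.5002, -0.3656, 0.2777]
orientation: [0.001, 0.016, 0.999, 0.028]
ft_force: [0.2, 0.1, -2.0]
width: 0.0113
finger_force: 41.5
```

```bash
python3 st.py; python3 box.py; cat > tilt.py <<'E'
from h import *
from scipy.optimize import minimize
# compare model tray edges' silhouette vs side image difference is hard; print gradient score per tilt
s=robot.read_state();M=R.from_quat(np.roll(s["orientation"],-1)).as_matrix()
G=np.array(s["tcp_pos"])-.019*M[:,2]
yaw=np.arctan2(M[1,0],M[0,0])-np.pi
P=np.array([(-.07,-.028,.0),(-.07,.028,.0),(.045,-.028,0),(.045,.028,0),(.045,-.028,.024),(.045,.028,.024),(-.045,.028,.024),(-.045,-.028,.024),(-.07,.028,.024),(-.07,-.028,.024)])-[.067,0,.036]
ed=[]
H=P
for n in("side","top"):
    g=cv2.GaussianBlur(robot.capture(n).mean(2).astype(np.float32),(0,0),.8)
    gx,gy=cv2.Sobel(g,-1,1,0),cv2.Sobel(g,-1,0,1);mag=np.hypot(gx,gy)
    out=[]
    for t in range(0,86,3):
        for q in (0,):
            Q=R.from_euler("zy",[yaw,-np.radians(t)]).apply(P)+G
            h=cv2.convexHull(proj(n,Q).astype(np.float32))[:,0];sc=[]
            for a,b in zip(h,np.roll(h,-1,0)):
                L=int(np.linalg.norm(b-a))+1
                nn=np.array([-(b-a)[1],(b-a)[0]])/max(np.linalg.norm(b-a),1e-6)
                for f in np.linspace(.1,.9,L):
                    p=np.round(a+f*(b-a)).astype(int)
                    if 0<=p[1]<384 and 0<=p[0]<512:sc.append(abs(gx[p[1],p[0]]*nn[0]+gy[p[1],p[0]]*nn[1]))
            out.append((round(float(np.mean(sc)),1),t))
    print(n,sorted(out,reverse=True)[:6])
E
python3 tilt.py
```

```text
[-0.652  0.327  0.547  1.823  0.046 -0.62 ] [ 0.5002 -0.3656  0.2777] 21.625 [ 0.2  0.1 -2. ] [-0.09 -0.02 -0.03] 0.011298383729825202 41.52263402938843
[[-0.999, 0.033, 0.002], [0.033, 0.998, 0.056], [-0.0, 0.056, -0.998]] yaw 3.1089677880523623
box [ 0.44025577 -0.35662669 -0.024053  ]
top [387.4 239.1] 80 [ 0.471 -0.36   0.017] [ 0.477 -0.331  0.1  ]
top [386.9 255. ] 83 [ 0.427 -0.357  0.017] [ 0.437 -0.328  0.1  ]
top [385.9 273.7] 83 [ 0.376 -0.352  0.017] [ 0.389 -0.324  0.1  ]
side [155.9 342.4] 159 [ 0.378 -0.346  0.017] [ 0.398 -0.393  0.1  ]
side [179.8 342.6] 158 [ 0.429 -0.351  0.017] [ 0.443 -0.398  0.1  ]
side [200.5 342.4] 153 [ 0.472 -0.354  0.017] [ 0.482 -0.401  0.1  ]
side [(66.5, 81), (57.1, 78), (53.6, 75), (52.0, 84), (48.5, 66), (42.8, 72)]
top [(76.2, 69), (73.0, 66), (46.0, 9), (44.4, 72), (44.4, 6), (42.1, 63)]
```

Three vials are confirmed in the box, and the tray hangs at about 69°. I'll carry it back over the plate.

>>> {"method": "carry_out", "body": {"steps": [{"dp":[0,0.01,0],"roll":0.074,"fingers":1},{"dp":[-0.002,0.033,0.002],"roll":0,"fingers":1},{"dp":[-0.002,0.043,0.0025],"roll":0,"fingers":1},{"dp":[-0.002,0.043,0.0025],"roll":0,"fingers":1},{"dp":[-0.002,0.043,0.0025],"roll":0,"fingers":1},{"dp":[-0.002,0.043,0.0025],"roll":0,"fingers":1},{"dp":[-0.002,0.043,0.0025],"roll":0,"fingers":1},{"dp":[-0.002,0.043,0.0025],"roll":0,"fingers":1},{"dp":[-0.002,0.043,0.0025],"roll":0,"fingers":1},{"dp":[-0.002,0.035,0.002],"roll":0,"fingers":1},{"dp":[0,0.019,0.001],"roll":0,"fingers":1},{"dp":[0,0,0],"roll":0,"fingers":1}]}}

```text
time: 23.32
tcp_pos: [0.559, 0.0302, 0.2753]
orientation: [-0.002, 0.052, 0.998, 0.029]
ft_force: [0.1, -0.9, -2.2]
width: 0.0112
finger_force: 41.5
```

```bash
python3 st.py; sed -i 's/range(0,86,3)/range(0,90,2)/' tilt.py; python3 tilt.py
```

```text
[0.024 0.133 0.311 1.75  0.058 0.129] [0.559  0.0302 0.2753] 23.325 [ 0.1 -0.9 -2.2] [-0.12 -0.    0.06] 0.011175181100787246 41.503724455833435
[[-0.994, 0.105, -0.002], [0.104, 0.993, 0.058], [0.008, 0.057, -0.998]] yaw 3.0369433741377723
side [(116.2, 66), (115.2, 68), (100.0, 22), (95.9, 26), (93.0, 24), (92.7, 70)]
top [(58.8, 30), (48.0, 32), (47.7, 28), (47.7, 2), (45.4, 0), (43.5, 4)]
```

>>> {"method": "carry_out", "body": {"squeeze": 20, "steps": [{"dp":[-0.0073,-0.0059,0.01],"roll":0,"fingers":0.865},{"dp":[0,0,0.02],"roll":0,"fingers":0.865},{"dp":[0,0,0.02],"roll":0,"fingers":0.865},{"dp":[0,0,0.01],"roll":0,"fingers":0.865},{"dp":[0,0,0],"roll":0,"fingers":0.865}]}}

```text
time: 24.05
tcp_pos: [0.5657, 0.0255, 0.2148]
orientation: [-0.002, 0.054, 0.998, 0.029]
ft_force: [0.1, 0.1, -2.0]
width: 0.0117
finger_force: 25.4
```

```bash
python3 st.py; python3 tilt.py
```

```text
[0.016 0.121 0.18  1.631 0.058 0.123] [0.5657 0.0255 0.2148] 24.05 [ 0.1  0.1 -2. ] [-0.08 -0.    0.04] 0.01165181871501998 25.375853776931763
[[-0.994, 0.107, -0.002], [0.107, 0.993, 0.058], [0.008, 0.057, -0.998]] yaw 3.0343961002983444
side [(98.0, 2), (85.9, 12), (82.9, 70), (82.6, 10), (81.5, 4), (77.5, 14)]
top [(55.1, 46), (51.0, 44), (36.8, 52), (36.4, 24), (35.6, 22), (35.1, 68)]
```

>>> {"method": "carry_out", "body": {"steps": [{"dp":[0,0.0015,0.004],"roll":0,"fingers":0.865},{"dp":[0,0,0.003],"roll":0,"fingers":0.865}]}}

```text
time: 24.4
tcp_pos: [0.567, 0.0283, 0.2105]
orientation: [0.0, 0.053, 0.998, 0.029]
ft_force: [2.3, -0.6, 15.7]
width: 0.0122
finger_force: 27.7
```

>>> {"method": "carry_out", "body": {"steps": [{"dp":[0,0,0.002],"roll":0,"fingers":0.865},{"dp":[0,0,0.002],"roll":0,"fingers":0.865}]}}

```text
time: 24.65
tcp_pos: [0.5684, 0.0285, 0.2092]
orientation: [0.003, 0.053, 0.998, 0.029]
ft_force: [5.2, -0.6, 23.1]
width: 0.0118
finger_force: 28.7
```

>>> {"method": "carry_out", "body": {"steps": [{"dp":[-0.015,0,0],"roll":0,"fingers":0.865},{"dp":[-0.017,-0.0004,0.006],"roll":0,"fingers":0.865}]}}

```text
time: 24.9
tcp_pos: [0.6, 0.0243, 0.2025]
orientation: [0.002, 0.053, 0.998, 0.028]
ft_force: [4.2, -2.6, 14.7]
width: 0.0118
finger_force: 32.2
```

```bash
python3 st.py; python3 tilt.py
```

```text
[0.014 0.191 0.236 1.606 0.056 0.12 ] [0.6    0.0243 0.2025] 24.9 [ 4.2 -2.6 14.7] [-1.3  -0.29  0.19] 0.011786349060046516 32.15138375759125
[[-0.994, 0.106, 0.008], [0.106, 0.993, 0.056], [-0.002, 0.057, -0.998]] yaw 3.0354131345851103
side [(90.4, 60), (81.3, 62), (76.4, 10), (74.0, 58), (70.5, 16), (69.6, 12)]
top [(56.2, 66), (39.4, 64), (34.1, 54), (33.9, 46), (33.6, 48), (33.3, 70)]
```

>>> {"method": "carry_out", "body": {"steps": [{"dp":[0,0,-0.014],"roll":0,"fingers":0.865},{"dp":[0.024,0.003,0],"roll":0,"fingers":0.865},{"dp":[0,0,0.012],"roll":0,"fingers":0.865},{"dp":[-0.008,0,0.006],"roll":0,"fingers":0.865},{"dp":[-0.009,-0.0003,0.005],"roll":0,"fingers":0.865},{"dp":[-0.009,-0.0003,0.005],"roll":0,"fingers":0.865}]}}

```text
time: 25.75
tcp_pos: [0.6008, 0.0279, 0.184]
orientation: [-0.002, 0.053, 0.998, 0.029]
ft_force: [-2.4, 0.7, -0.2]
width: 0.0119
finger_force: 24.4
```

```bash
python3 st.py; python3 tilt.py
```

```text
[0.019 0.199 0.208 1.58  0.059 0.125] [0.6008 0.0279 0.184 ] 25.75 [-2.4  0.7 -0.2] [ 0.38  0.61 -0.17] 0.01189686677129003 24.446009695529938
[[-0.994, 0.107, -0.001], [0.106, 0.993, 0.058], [0.008, 0.058, -0.998]] yaw 3.0351026452653103
side [(101.2, 44), (90.4, 46), (80.9, 42), (74.0, 48), (59.3, 84), (57.9, 86)]
top [(64.4, 70), (51.3, 72), (40.6, 52), (39.8, 56), (39.2, 58), (39.1, 54)]
```

>>> {"method": "carry_out", "body": {"steps": [{"dp":[-0.011,-0.0004,0.007],"roll":0,"fingers":0.865},{"dp":[-0.011,-0.0004,0.008],"roll":0,"fingers":0.865},{"dp":[-0.01,-0.0005,0.009],"roll":0,"fingers":0.865},{"dp":[-0.009,-0.0005,0.0095],"roll":0,"fingers":0.865},{"dp":[-0.008,-0.0006,0.01],"roll":0,"fingers":0.865},{"dp":[-0.007,-0.0006,0.01],"roll":0,"fingers":0.865}]}}

```text
time: 26.6
tcp_pos: [0.6559, 0.022, 0.13]
orientation: [-0.002, 0.053, 0.998, 0.029]
ft_force: [-1.7, 0.6, 0.0]
width: 0.0117
finger_force: 22.7
```

```bash
python3 st.py; python3 tilt.py
```

```text
[0.008 0.33  0.263 1.504 0.058 0.115] [0.6559 0.022  0.13  ] 26.6 [-1.7  0.6  0. ] [ 0.09  0.64 -0.09] 0.011692166886713378 22.663946449756622
[[-0.994, 0.106, -0.001], [0.106, 0.993, 0.058], [0.007, 0.058, -0.998]] yaw 3.0352056711309636
side [(108.2, 12), (108.1, 10), (80.7, 14), (69.1, 20), (68.3, 18), (67.6, 16)]
top [(25.8, 64), (23.5, 66), (22.8, 68), (19.3, 62), (17.0, 70), (15.5, 60)]
```

>>> {"method": "carry_out", "body": {"steps": [{"dp":[-0.007,-0.002,0.008],"roll":0,"fingers":0.865},{"dp":[-0.006,-0.002,0.007],"roll":0,"fingers":0.865},{"dp":[-0.0045,-0.0014,0.004],"roll":0,"fingers":0.865},{"dp":[0,0,0],"roll":0,"fingers":0.865}]}}

```text
time: 27.2
tcp_pos: [0.6725, 0.0158, 0.1111]
orientation: [-0.002, 0.053, 0.998, 0.029]
ft_force: [0.2, 0.5, -1.7]
width: 0.0117
finger_force: 22.3
```

```bash
python3 st.py; python3 tilt.py
```

```text
[-1.00e-03  3.72e-01  2.81e-01  1.48e+00  5.80e-02  1.05e-01] [0.6725 0.0158 0.1111] 27.2 [ 0.2  0.5 -1.7] [-0.15 -0.07  0.04] 0.01166722472317069 22.307735681533813
[[-0.994, 0.106, -0.0], [0.106, 0.993, 0.058], [0.007, 0.058, -0.998]] yaw 3.0352445844574407
side [(72.0, 0), (69.0, 8), (67.7, 10), (65.7, 2), (53.9, 72), (53.5, 12)]
top [(24.8, 88), (23.5, 86), (11.3, 84), (11.0, 82), (8.6, 2), (8.6, 0)]
```

>>> {"method": "carry_out", "body": {"steps": [{"dp":[0,0,0.003],"roll":0,"fingers":0.865},{"dp":[0,0,0.001],"roll":0,"fingers":0.865}]}}

```text
time: 27.55
tcp_pos: [0.673, 0.016, 0.1102]
orientation: [0.0, 0.053, 0.998, 0.029]
ft_force: [-4.0, -0.1, 17.4]
width: 0.0117
finger_force: 25.2
```

>>> {"method": "carry_out", "body": {"steps": [{"dp":[0,0,0.001],"roll":0,"fingers":0.865},{"dp":[0,0,0],"roll":0,"fingers":0.865}]}}

```text
time: 27.8
tcp_pos: [0.6731, 0.0159, 0.1101]
orientation: [0.001, 0.053, 0.998, 0.029]
ft_force: [-3.5, -1.0, 17.3]
width: 0.0117
finger_force: 25.3
```

>>> {"method": "carry_out", "body": {"steps": [{"dp":[0,0,-0.001],"roll":0,"fingers":0.861},{"dp":[0,0,0],"roll":0,"fingers":0.85},{"dp":[0,0,0],"roll":0,"fingers":0.75},{"dp":[0,0,0],"roll":0,"fingers":0.5},{"dp":[0,0,0],"roll":0,"fingers":0.2},{"dp":[0,0,-0.03],"roll":0,"fingers":0},{"dp":[0,0,-0.04],"roll":0,"fingers":0},{"dp":[0,0,-0.04],"roll":0,"fingers":0},{"dp":[0,0.055,-0.03],"roll":0,"fingers":0},{"dp":[0,0.06,-0.01],"roll":0,"fingers":0},{"dp":[0,0.06,-0.01],"roll":0,"fingers":0},{"dp":[0,0.06,0],"roll":0,"fingers":0}]}}

```text
time: 29.3
tcp_pos: [0.6973, 0.2417, 0.2817]
orientation: [-0.001, 0.053, 0.998, 0.029]
ft_force: [1.4, 0.0, 0.5]
width: 0.0856
finger_force: 0.0
```

```bash
python3 st.py; cat > fin.py <<'E'
from h import *
from scipy.optimize import differential_evolution as DE
w=np.load("p.npy")[0];M=R.from_euler("z",w[2])
pm=M.apply([.0425,0,.0875])+[w[0],w[1],0]
# outline points: pan rim rectangle, lip, grip top
rim=[(-.045,.028,.024),(.045,.028,.024),(.045,-.028,.024),(-.045,-.028,.024)]
E=[(rim[0],rim[1]),(rim[1],rim[2]),(rim[2],rim[3]),((-.07,.028,.02),(-.07,-.028,.02)) ]
gt=[(.048,.006,.052),(.086,.006,.052),(.086,-.006,.052),(.048,-.006,.052)];E+=[(gt[i],gt[(i+1)%4]) for i in range(4)]
E[3]=((-.07,.028,.009),(-.07,-.028,.009));E+=[((-.065,-.028,0.003),(.045,-.028,0))]
G={}
for n in C:
    g=cv2.GaussianBlur(robot.capture(n).mean(2).astype(np.float32),(0,0),1.)
    G[n]=(cv2.Sobel(g,-1,1,0),cv2.Sobel(g,-1,0,1))
f=np.linspace(.05,.95,25)[:,None]
def sc(p,full=False):
    r=R.from_euler("y",p[3])*1;out=0;o=[]
    for n in C:
        gx,gy=G[n]
        for i,(a,b) in enumerate(E):
            if n=="top" and i==8:continue
            a,b=map(np.array,(a,b))
            Q=place([p[0],p[1],.0875,p[2]],r.apply(a+f*(b-a)));uv=proj(n,Q).astype(np.float32)
            d=uv[-1]-uv[0];nn=np.array([-d[1],d[0]])/np.linalg.norm(d)
            v=np.abs(cv2.remap(gx,uv[:,:1],uv[:,1:],1)*nn[0]+cv2.remap(gy,uv[:,:1],uv[:,1:],1)*nn[1])
            o.append((n,i,round(float(v.mean()))));out+=np.minimum(v,80).mean()*np.linalg.norm(b-a)*10
    return o if full else -out
for tl in ((-.12,.12),):
    r=DE(sc,[(pm[0]-.04,pm[0]+.03),(pm[1]-.03,pm[1]+.03),(-.25,.05),tl],seed=2,maxiter=60,popsize=15)
    x=r.x;print("tray",x.round(4),r.fun,"flat score",sc([*x[:3],0]),"rel plate",M.inv().apply([x[0]-pm[0],x[1]-pm[1],0]).round(4),"rel yaw",x[2]-w[2]);print(sc(x,True))
E
python3 fin.py; python3 box.py
```

```text
[0.312 0.661 1.026 1.917 0.055 0.42 ] [0.6973 0.2417 0.2817] 29.3 [1.4 0.  0.5] [-0.07 -0.1   0.04] 0.08564172337536595 0.0
[[-0.994, 0.107, 0.001], [0.107, 0.993, 0.059], [0.005, 0.058, -0.998]] yaw 3.0348777821569857
box [ 0.44025577 -0.35662669 -0.024053  ]
top [387.5 239. ] 82 [ 0.471 -0.361  0.017] [ 0.477 -0.331  0.1  ]
top [386.9 255. ] 84 [ 0.428 -0.357  0.017] [ 0.437 -0.328  0.1  ]
top [385.9 273.7] 83 [ 0.376 -0.352  0.017] [ 0.389 -0.324  0.1  ]
side [155.8 342.3] 151 [ 0.378 -0.345  0.017] [ 0.398 -0.393  0.1  ]
side [179.8 342.3] 150 [ 0.428 -0.35   0.017] [ 0.443 -0.397  0.1  ]
side [200.6 342.1] 145 [ 0.472 -0.354  0.017] [ 0.482 -0.4    0.1  ]Traceback (most recent call last):
    calc_energies = list(
        self._mapwrapper(self.func, parameters_pop[0:S])
    )
    return self.f(x, *self.args)
           ~~~~~~^^^^^^^^^^^^^^^
  File "fin.py", line 16, in sc
    r=R.from_euler("y",p[3])*1;out=0;o=[]
      ~~~~~~~~~~~~~~~~~~~~~~^~
TypeError: Argument 'other' has incorrect type (expected scipy.spatial.transform._rotation.Rotation, got int)

The above exception was the direct cause of the following exception:

Traceback (most recent call last):
  File "fin.py", line 28, in <module>
    r=DE(sc,[(pm[0]-.04,pm[0]+.03),(pm[1]-.03,pm[1]+.03),(-.25,.05),tl],seed=2,maxiter=60,popsize=15)
RuntimeError: The map-like callable must be of the form f(func, iterable), returning a sequence of numbers the same length as 'iterable'
```

```bash
sed -i 's/p\[3\])\*1;/p[3]);/' fin.py; python3 fin.py; python3 - <<'E'
from h import *
s=1.5625
# beaker / jar check: compare crops with initial picture
for nm,c in(("top",(146,166)),("top",(361,173)),("side",(270,154)),("side",(283,302))):
    o=cv2.resize(cv2.imread(f"pics/{nm}0.png"),(512,384),interpolation=cv2.INTER_AREA)[:,:,::-1]
    I=robot.capture(nm);x,y=c;a=o[y-20:y+20,x-20:x+20].astype(int);b=I[y-20:y+20,x-20:x+20].astype(int);print(nm,c,np.abs(a-b).mean().round(1))
E
```

```text
tray [ 0.6019  0.0244 -0.1207  0.0286] -615.7494962118013 flat score -605.8664259470299 rel plate [-0.0096  0.0019  0.    ] rel yaw -0.01327238772144948
[('top', 0, 76), ('top', 1, 82), ('top', 2, 83), ('top', 3, 51), ('top', 4, 80), ('top', 5, 39), ('top', 6, 66), ('top', 7, 80), ('side', 0, 163), ('side', 1, 45), ('side', 2, 114), ('side', 3, 70), ('side', 4, 57), ('side', 5, 82), ('side', 6, 124), ('side', 7, 36), ('side', 8, 137)]
top (146, 166) 31.7
top (361, 173) 12.0
side (270, 154) 15.1
side (283, 302) 4.7
```

```bash
python3 -c "
from bench import robot
print(robot.job_done())"
```

```text
the job is handed in; nothing more can be done
None
```

I turned the knob to its off stop, tipped all three vials into the waste box, put the empty tray back about 10 mm from the plate's middle but wholly on it, kept clear of the beaker and jar, and handed the job in at about 29 s; no verdict came back.

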